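# Close the twin-knob marking-out clamp square onto the flat bar

### The arm

A 7-joint arm with a two-finger parallel gripper is mounted at the origin on the work surface. World frame = base frame: x ahead of the robot, y to its left, z up, the work surface at z = 0. Lengths are in m, angles in rad, forces in N, time in s.
With the tool pointing down it reaches from about 0.4 to 0.85 m from the base axis. Payload 10.4 kg.
Tool frame: the origin (TCP) lies at the very end of the fingers, on their centre line; the grasp point (between the pads) lies manip.grasp_offset behind it (manip.grasp_offset is the distance from the TCP to the grasp point, in m); z points along the fingers, x is the direction in which the jaws open and shut, and the axes are right-handed (so a half turn about z gives the same grasp; the last joint's range is limited). The gripper opens to 85 mm and grips with 20 to 120 N. Pads are 22 mm wide; open, the fingers measure 114 mm over their backs; the gripper's body (76 mm by 85 mm) begins 54 mm behind the grasp point. The pads swing forward as they close: fully open they stand 13 mm farther back than shut.
Start: joints at [-1.326, 0.332, -0.065, 1.46, 0.022, 1.35, -0.088], TCP at [0.165, 0.603, 0.231] pointing down, gripper open.
Joint ranges: [-2.6, 2.6], [-0.5, 2.12], [-1.47, 1.34], [0.16, 2.42], [-1.27, 4.41], [0.06, 2.06], [-2.6, 2.6]. Speed limits (rad/s): [2.22, 2.22, 2.79, 2.79, 3.14, 3.14, 3.14].

### API

Orientations are given as a unit quaternion [x, y, z, w].
In Python, from workcell import manip gives the robot as it stands.
- The arm moves only by the shell command python3 -m crank 'ROWS' [FORCE]. ROWS is JSON, a list that holds one entry, the list of rows, each a list of 7 numbers: the shift along the world's x, y, z in units of 60 mm (1.0 is 60 mm), then the turn, a rotation vector about the world's x, y, z in units of 5 degrees (1.0 is 5 degrees), then the finger opening in mm, from 0 to 85.4. A call has 1 to 8 rows; each row shifts and turns the commanded pose from where the row before left it; what a row does not reach is not made up. A row lasts 1/8 s, in which the tool goes at most 62.5 mm and 10.7 degrees, less where a joint would pass 70% of its speed; a pose out of reach is approached as far as the arm can. A call is refused whole if a number of a shift passes 1 or a number of a turn 1, either way. A call with a gripper value outside its range is refused whole. The fingers move at their own pace and stop on an object; FORCE is the grip in N (left out, the last holds). Time passes only in rows, so rows that do not move let the fingers close. It gives the time, the measured TCP pose, the force and the opening at its end, in the units of the state.
- manip.get_obs(): the state, without advancing time (a new reading comes with each control period).
- manip.camera(name): name is "scene" or "side" or "wrist"; returns (picture, depth): 420x560x3 uint8, blue, green, red; 420x560 float32, m along the optical axis (not along the pixel's ray), 0 where there is no reading.
- manip.get_calibration(name): a dict with "fx", "fy", "cx", "cy" (pixels), "rvec" (rotation vector, rad) and "tvec" (3), from world to camera coordinates, as OpenCV has them; the wrist camera has in their place "T_tool_cam" (4x4, takes a point from camera to tool coordinates, whose origin is the TCP and whose axes are the tool frame's). Camera axes: x right, y down, z forward; pixel columns grow to the right and rows downward; lengths in m; the calibration is good to about 2 mm. A picture is of the moment at which its call begins: read the wrist's pose just before it. get_calibration takes no time and is no camera call.
- manip.hand_in(): hands the job in, once; it reports no verdict.
The state is a dict: "clock": time; "joint_pos": joint angles; "joint_velocities": joint speeds; "tau": joint torques, N m; "position": TCP position; "ee_rot": TCP orientation; "ft_force": force on the tool from outside, world axes, zero at the start; "torque": the same for the moment, N m; "grip_width": opening from 0.0 (shut) to 1.0 (fully open).
Only numpy, scipy, OpenCV 4.12 (cv2) and the standard library are available. Lean on these libraries where they do the work, as an engineer would, in place of code of your own. Each camera call takes 0.05 s, during which the arm holds its last target.

### The job

Close the marking-out clamp on the flat bar: wind its moving jaw fully home with the two black knobs on the clamp's gear boxes. Turn the knobs alternately in small steps, so that the jaw stays roughly square and is never more than about 10 degrees askew. Move the jaw only by its knobs, do not push it directly, and let go of the knobs when you are done.

Things in the scene. Friction and masses are not known exactly. Their poses are not given: they have to be found in the camera images.
- clamp_bed: Fixed clamp: dark steel bed plate 320 (x) by 350 (y) by 12 mm; origin at the centre of its underside, on the bench. Its x points from the gear boxes to the fixed jaw, a dark bar at x = 117 to 147 mm, 48 mm high. Grey gear boxes, 110 by 80 mm, 62 mm high, at x = -90, y = +120 (left) and -120 mm (right), one knob on each. A loose flat bar lies at the fixed jaw, a tin 30 mm high between the boxes.
- jaw: Moving jaw: pale aluminium bar 24 (x) by 300 (y) mm, top 44 mm above the bench, on racks pinned at its y = +120 and -120 mm. Origin: mid-length, underside; axes as the bed's when square. Fully home its origin is at bed x = +64, y = 0 mm; it starts square, 70 mm short of that. Each knob moves only its own end: 50 mm towards bed +x per radian turned clockwise seen from above.
- left_knob_grip (a point): Left knob (bed y = +120 mm), moves the jaw's left end. Point on its vertical axis, 99 mm above the bench, at grip height. Its grip is an upright black bar 49 mm long, 14 wide, top 7 mm above this point, on a disc of 52 mm diameter whose top is 23 mm below it. The point's x lies along the bar and turns with it. 0.1 N m stiff, stays where left; stops when its jaw end is fully home.
- right_knob_grip (a point): Right knob (bed y = -120 mm): the same knob, moves the jaw's right end. From the start each of the two knobs, its bar along the bed's x, needs 1.4 rad clockwise to its stop. A similar knob on a blue box at the far left of the bench does not belong to the clamp.

How it is judged:
At the end, for the whole second after the job is handed in: The middle of the moving jaw is within 10 mm of fully home (more than 54 mm along the bed's x), the jaw is square to the bed within 5 degrees and at rest (x of jaw in the frame of clamp_bed above 0.054 m and angle between the x axis of jaw and the x axis of clamp_bed, either way round below 0.0873 rad and linear speed of jaw below 0.01 m/s); the robot touches nothing.
It fails at once if the jaw goes more than 12 degrees out of square with the bed (angle between the x axis of jaw and the x axis of clamp_bed, either way round above 0.2094 rad).
It fails at once if the robot pushes the jaw directly (more than 3 N) (contact force between any of the fingers, the arm and jaw above 3 N).
It also fails if it takes over 67 s, if anything falls off the work surface, if the arm or the gripper's body presses on something with over 40 N, if the wrist force passes 120 N, or if a joint passes its speed limit or range.

## Working session

There is one attempt and no reset: what is moved stays moved. The work goes in short steps, Python scripts to look and compute and a shell command to move; the robot and the scene stay as the last step left them, time stands still between calls to the robot, and variables do not carry over. Pictures are saved under pics/ and viewed, and the job is handed in when it is done.

```bash
ls; mkdir -p pics; python3 - <<'E'
from workcell import manip
import cv2
print(manip.get_obs(), manip.grasp_offset)
for n in ["scene","side","wrist"]:
    p,d=manip.camera(n); cv2.imwrite(f"pics/{n}0.png",p)
    import numpy as np; np.save(f"pics/{n}0.npy",d)
    print(n,manip.get_calibration(n))
E
```

```text
pics
{'clock': 0.0, 'joint_pos': array([-1.32563943,  0.33288939, -0.0647036 ,  1.46093806,  0.02156693,
        1.34986715, -0.08848668]), 'joint_velocities': array([ 0.00107014,  0.00029228, -0.00028413,  0.00088446,  0.00137384,
       -0.00038413,  0.00064294]), 'tau': array([-2.41664375e-04, -6.25425982e+01,  4.91106219e-02, -3.91618860e+01,
        1.61394873e-02,  9.49028326e-03,  4.81498489e-05]), 'position': array([0.1652506 , 0.60237972, 0.23050653]), 'ee_rot': array([ 7.95153763e-01,  6.06407452e-01, -5.50603104e-04,  4.38878813e-04]), 'ft_force': array([-0.31022971,  0.2530654 , -0.27402032]), 'torque': array([-0.02480126, -0.07396583,  0.03492408]), 'grip_width': 1.0040434753881315} 0.0187
scene {'fx': 461.935303680107, 'fy': 461.935303680107, 'cx': 268.41874845886014, 'cy': 212.8921445030259, 'rvec': array([ 0.78287144,  2.80102887, -0.74372019]), 'tvec': array([ 0.50723893, -0.23693123,  0.9098167 ])}
side {'fx': 520.7362146369792, 'fy': 520.7362146369792, 'cx': 274.01916165597714, 'cy': 212.82507047776906, 'rvec': array([ 0.23185636, -2.74691992,  1.38361906]), 'tvec': array([0.57147166, 0.1262623 , 0.68369385])}
wrist {'fx': 340.39111610954546, 'fy': 340.39111610954546, 'cx': 274.48912433594586, 'cy': 206.34187722792524, 'T_tool_cam': array([[ 9.99999523e-01,  5.69304775e-04,  7.94065118e-04,
         2.38571106e-04],
       [-7.74293873e-04,  9.57427277e-01,  2.88673533e-01,
        -7.38758437e-02],
       [-5.95916384e-04, -2.88674010e-01,  9.57427261e-01,
        -1.44083314e-01],
       [ 0.00000000e+00,  0.00000000e+00,  0.00000000e+00,
         1.00000000e+00]])}
```

View pics/scene0.png

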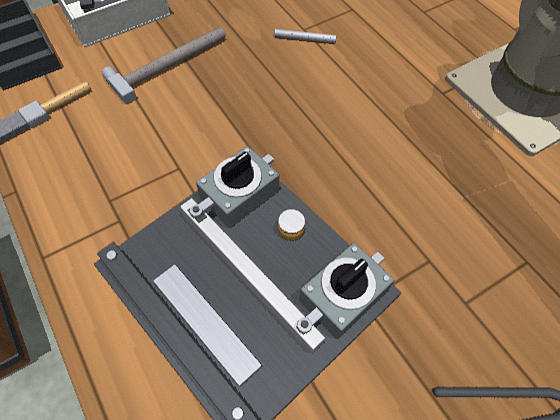

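View pics/side0.png

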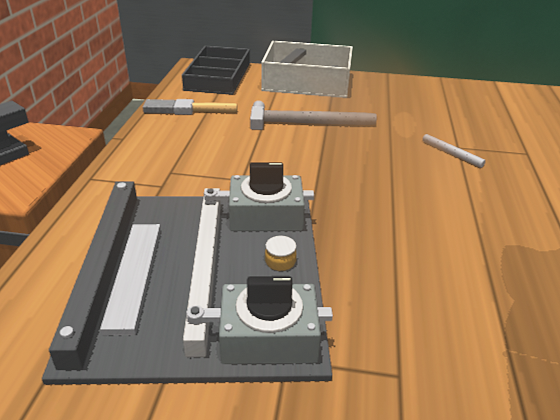

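View pics/wrist0.png

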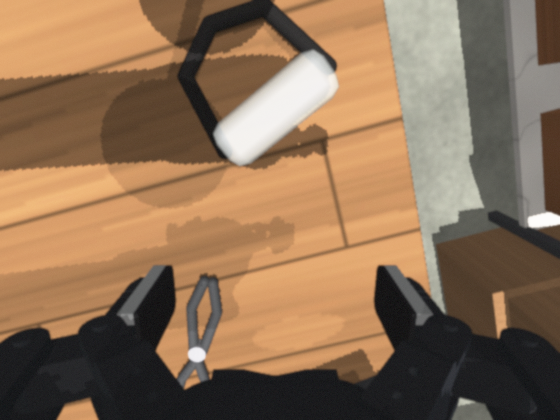

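The scene view shows the clamp, with its knobs at about (238,172) and (350,278). The jaw is the pale bar from (190,203) to (315,340), and the fixed jaw runs from (110,258) to (240,412). The side view shows the same knobs at (266,178) and (270,292). The wrist view does not show the clamp.

```bash
cat > h.py <<'E'
import numpy as np, cv2
from workcell import manip
from scipy.spatial.transform import Rotation as R
def cloud(n,d):
    c=manip.get_calibration(n); v,u=np.mgrid[:420,:560]
    P=np.stack([(u-c['cx'])/c['fx']*d,(v-c['cy'])/c['fy']*d,d],-1)
    if 'rvec' in c:
        Rm=cv2.Rodrigues(c['rvec'])[0]; return (P-c['tvec'])@Rm
    o=manip.get_obs(); T=c['T_tool_cam']; Q=P@T[:3,:3].T+T[:3,3]
    return Q@R.from_quat(o['ee_rot']).as_matrix().T+o['position']
def rayz(n,uv,z):
    c=manip.get_calibration(n); Rm=cv2.Rodrigues(c['rvec'])[0]
    o=-Rm.T@c['tvec']; r=Rm.T@np.array([(uv[0]-c['cx'])/c['fx'],(uv[1]-c['cy'])/c['fy'],1])
    return o+r*(z-o[2])/r[2]
E
python3 - <<'E'
from h import *
for n,ks in [("scene",[(238,172),(350,278)]),("side",[(266,178),(270,292)])]:
    d=np.load(f"pics/{n}0.npy"); p=cv2.imread(f"pics/{n}0.png"); P=cloud(n,d); P[d==0]=9
    for k in ks:
        m=np.zeros(d.shape,bool); m[k[1]-45:k[1]+45,k[0]-45:k[0]+45]=1
        t=m&(P[...,2]>.101)&(P[...,2]<.112)
        X=P[t]; r=cv2.minAreaRect((X[:,:2]*1000).astype(np.float32)); print(n,k,t.sum(),X.mean(0).round(4),r)
        t=m&(P[...,2]>.055)&(P[...,2]<.068)
        X=P[t]; print('  box',len(X),cv2.minAreaRect((X[:,:2]*1000).astype(np.float32)))
    # jaw top
    hsv=p.min(-1)
    t=(P[...,2]>.040)&(P[...,2]<.048)&(hsv>150)
    t=cv2.morphologyEx(t.astype(np.uint8),cv2.MORPH_OPEN,np.ones((3,3)))
    c=max(cv2.findContours(t,0,1)[0],key=cv2.contourArea)[:,0]
    X=P[c[:,1],c[:,0]]; print('jaw',cv2.minAreaRect((X[:,:2]*1000).astype(np.float32)))
E
```

```text
scene (238, 172) 278 [ 0.603  -0.0789  0.1058] ((602.6425170898438, -80.26683807373047), (48.18135452270508, 15.30808162689209), 10.53564739227295)
  box 1879 ((612.8116455078125, -78.13274383544922), (164.25650024414062, 80.99081420898438), 10.945243835449219)
scene (350, 278) 382 [0.5599 0.1561 0.1063] ((558.9017944335938, 155.30018615722656), (48.800899505615234, 14.285799026489258), 10.575927734375)
  box 2380 ((563.6609497070312, 155.98733520507812), (154.62095642089844, 80.55548095703125), 10.677459716796875)
jaw ((662.3828125, 56.485984802246094), (23.62639045715332, 217.4564666748047), 10.595763206481934)
side (266, 178) 252 [ 0.6043 -0.0774  0.1051] ((604.2660522460938, -78.83572387695312), (48.413818359375, 15.029179573059082), 12.202345848083496)
  box 1600 ((605.3240356445312, -79.27041625976562), (135.08798217773438, 81.80785369873047), 11.048437118530273)
side (270, 292) 508 [0.5603 0.1578 0.1052] ((560.2243041992188, 156.2973175048828), (49.095558166503906, 14.356661796569824), 11.045904159545898)
  box 2661 ((558.3798217773438, 155.88546752929688), (105.93183135986328, 81.59965515136719), 11.730748176574707)
jaw ((665.7029418945312, 51.42549133300781), (23.73802375793457, 209.24913024902344), 10.707574844360352)
```

```bash
python3 -m crank '[[[0.66,-0.74,0,0,0,0.52,85],[0.66,-0.74,0,0,0,0.52,85],[0.66,-0.74,0,0,0,0.52,85],[0.66,-0.74,0,0,0,0.52,85],[0.66,-0.74,0,0,0,0.52,85],[0.66,-0.74,0,0,0,0.52,85],[0.66,-0.74,0,0,0,0.52,85],[0.66,-0.74,0,0,0,0.52,85]]]' 40
cat >> h.py <<'E'
K={'L':(.5596,.1560),'R':(.6036,-.0797)}
def st(k=None,z=.083,ang=None):
    o=manip.get_obs(); M=R.from_quat(o['ee_rot']).as_matrix()
    az=np.degrees(np.arctan2(M[1,0],M[0,0]))
    print('t',round(o['clock'],2),'tcp',o['position'].round(4),'az',az.round(2),'tilt z',M[:,2].round(4),'F',o['ft_force'].round(1),'Tz',o['torque'].round(2),'w',round(o['grip_width'],3),'j',o['joint_pos'].round(2))
    if k:
        print('units to go',((np.array([*K[k],z])-o['position'])/.06).round(3))
        print('level turn units', (np.degrees(np.cross(M[:,2],[0,0,-1]))/5).round(2))
    if ang is not None: print('turn units',round((ang-az)/5,3))
E
python3 -c "
from h import *;st('L',.083,100.6)"
```

```text
clock: 1.15
position: [0.4831, 0.2459, 0.2313]
ee_rot: [0.672, 0.741, 0.0, -0.0]
ft_force: [-0.2, 0.5, 0.7]
grip_width: 0.993
t 1.15 tcp [0.4831 0.2459 0.2313] az 95.55 tilt z [-0.e+00  2.e-04 -1.e+00] F [-0.2  0.5  0.7] Tz [ 0.05 -0.03  0.02] w 0.993 j [-0.76  0.15  0.23  1.69 -0.03  1.31  1.14]
units to go [ 1.275 -1.498 -2.472]
level turn units [-0. -0. -0.]
turn units 1.01
```

```bash
python3 -m crank '[[[0.64,-0.75,0,0,0,0.5,85],[0.64,-0.75,0,0,0,0.5,85],[0,0,0,0,0,0,85]]]' 40; python3 - <<'E'
from h import *
st('L',.083,100.6)
p,d=manip.camera('wrist'); cv2.imwrite('pics/w1.png',p); P=cloud('wrist',d)
t=(d>0)&(P[...,2]>.099)&(P[...,2]<.112)&(np.abs(P[...,:2]-K['L']).max(-1)<.05)
X=P[t]; print(len(X),X.mean(0),cv2.minAreaRect((X[:,:2]*1000).astype(np.float32)))
E
```

```text
clock: 1.52
position: [0.5612, 0.1521, 0.231]
ee_rot: [0.643, 0.766, -0.001, 0.001]
ft_force: [-0.6, 0.8, 0.4]
grip_width: 0.998
t 1.52 tcp [0.5612 0.1521 0.231 ] az 100.04 tilt z [ 4.0e-04 -2.4e-03 -1.0e+00] F [-0.6  0.8  0.4] Tz [0.03 0.01 0.02] w 0.998 j [-0.61  0.24  0.31  1.6  -0.07  1.32  1.46]
units to go [-0.027  0.065 -2.466]
level turn units [0.03 0.   0.  ]
turn units 0.112
1006 [0.55514129 0.15838477 0.10686574] ((556.9605712890625, 158.55088806152344), (49.63713455200195, 13.811386108398438), 10.817893981933594)
```

View pics/w1.png

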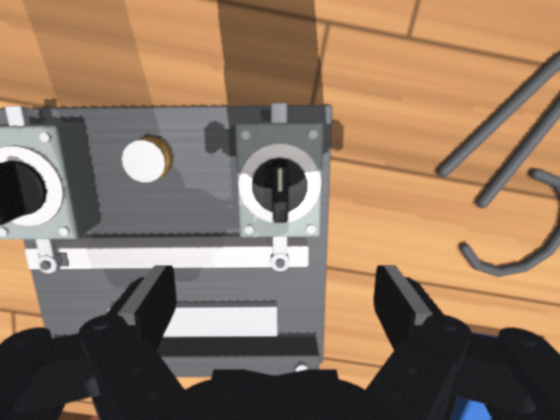

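The wrist view puts the left knob's bar at (280,190), about 2–3 mm from the side and scene estimates, and its size and height are right. I'll use the average and descend.

```bash
sed -i "s/^K=.*/K={'L':(.5588,.1568),'R':(.6030,-.0790)}/" h.py; python3 -m crank '[[[-0.04,0.08,-0.82,0,0,0.1,70],[0,0,-0.82,0,0,0,50],[0,0,-0.8,0,0,0,40],[0,0,0,0,0,0,30]]]' 40; python3 -c "
from h import *;st('L',.083,100.6)"
```

```text
clock: 2.08
position: [0.5533, 0.1619, 0.0815]
ee_rot: [0.636, 0.772, -0.004, -0.002]
ft_force: [-1.0, -0.6, -0.3]
grip_width: 0.351
t 2.08 tcp [0.5533 0.1619 0.0815] az 101.02 tilt z [-0.0072 -0.0034 -1.    ] F [-1.  -0.6 -0.3] Tz [-0.06  0.    0.02] w 0.351 j [-0.6   0.37  0.28  1.77 -0.12  1.03  1.49]
units to go [ 0.092 -0.085  0.025]
level turn units [ 0.04 -0.08  0.  ]
turn units -0.085
```

```bash
python3 -m crank '[[[0,0,0,0,0,0,30]]]' 40; python3 -c "
from h import *;st('L',.083,100.6)"
```

```text
clock: 2.2
position: [0.5571, 0.1627, 0.0866]
ee_rot: [0.636, 0.771, 0.0, 0.0]
ft_force: [0.5, -2.0, -0.5]
grip_width: 0.348
t 2.2 tcp [0.5571 0.1627 0.0866] az 100.97 tilt z [ 1.1e-03  4.0e-04 -1.0e+00] F [ 0.5 -2.  -0.5] Tz [-0.46  0.06 -0.03] w 0.348 j [-0.6   0.36  0.29  1.76 -0.12  1.03  1.49]
units to go [ 0.029 -0.099 -0.06 ]
level turn units [-0.    0.01  0.  ]
turn units -0.074
```

```bash
python3 -m crank '[[[0.03,-0.1,-0.05,0,0,0,30],[0,0,0,0,0,0,20],[0,0,0,0,0,0,8],[0,0,0,0,0,0,8]]]' 40; python3 -c "
from h import *;st('L',.083,100.6)"
```

```text
clock: 2.7
position: [0.5594, 0.1553, 0.0834]
ee_rot: [0.637, 0.771, 0.001, 0.001]
ft_force: [-0.8, -5.6, 6.6]
grip_width: 0.157
t 2.7 tcp [0.5594 0.1553 0.0834] az 100.87 tilt z [ 1.9e-03 -2.0e-04 -1.0e+00] F [-0.8 -5.6  6.6] Tz [-1.    0.16 -0.17] w 0.157 j [-0.59  0.37  0.29  1.76 -0.12  1.03  1.5 ]
units to go [-0.01   0.025 -0.006]
level turn units [0.   0.02 0.  ]
turn units -0.054
```

```bash
python3 -m crank '[[[0,0,0,0,0,-1,8],[0,0,0,0,0,-1,8],[0,0,0,0,0,-1,8],[0,0,0,0,0,-1,8],[0,0,0,0,0,-1,8],[0,0,0,0,0,-1,8],[0,0,0,0,0,0,8]]]' 60; python3 - <<'E'
from h import *
st('L',.083,70)
p,d=manip.camera('scene'); cv2.imwrite('pics/s2.png',p)
E
```

```text
clock: 3.58
position: [0.5595, 0.1548, 0.0834]
ee_rot: [0.815, 0.579, 0.001, 0.001]
ft_force: [0.6, -6.5, 7.8]
grip_width: 0.152
t 3.58 tcp [0.5595 0.1548 0.0834] az 70.79 tilt z [ 2.1e-03 -7.0e-04 -1.0e+00] F [ 0.6 -6.5  7.8] Tz [-1.33  0.17 -0.09] w 0.152 j [-0.66  0.37  0.38  1.77 -0.16  1.03  1.01]
units to go [-0.011  0.033 -0.007]
level turn units [0.01 0.02 0.  ]
turn units -0.157
```

View pics/s2.png

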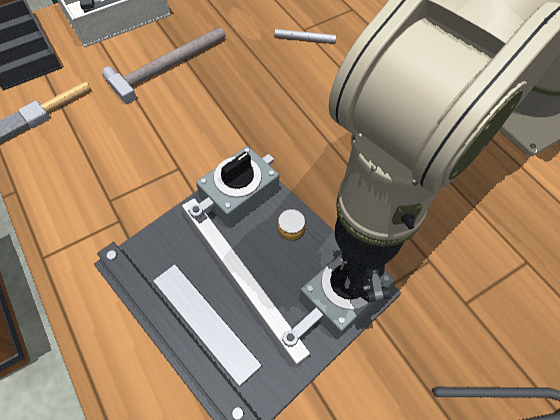

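The left end of the jaw advanced (its pin is now at (291,338), jaw lightly skewed). Next is the right knob.

```bash
sed -i "s/^K=.*/K={'L':(.5595,.1547),'R':(.6035,-.0808)}/" h.py; python3 -m crank '[[[0,0,0,0,0,0,45],[0,0,0,0,0,0,60],[0,0,0.6,0,0,0,70],[0,0,0.6,0,0,0,70]]]' 60;  python3 -m crank '[[[0.12,-0.65,0,0,0,1,70],[0.12,-0.65,0,0,0,1,70],[0.12,-0.65,0,0,0,1,70],[0.12,-0.65,0,0,0,1,70],[0.12,-0.65,0,0,0,1,70],[0.12,-0.65,0,0,0,1,70],[0,0,0,0,0,0,70],[0,0,0,0,0,0,70]]]' 60;  python3 - <<'E'
from h import *
st('R',.083,100.6)
p,d=manip.camera('wrist'); cv2.imwrite('pics/w3.png',p); P=cloud('wrist',d)
t=(d>0)&(P[...,2]>.099)&(P[...,2]<.112)&(np.abs(P[...,:2]-K['R']).max(-1)<.05)
X=P[t]; print(len(X),X.mean(0),cv2.minAreaRect((X[:,:2]*1000).astype(np.float32)))
E
```

```text
clock: 4.12
position: [0.558, 0.1567, 0.1546]
ee_rot: [0.814, 0.581, -0.0, -0.0]
ft_force: [-0.0, 0.4, -0.6]
grip_width: 0.821
clock: 5.12
position: [0.6016, -0.0767, 0.1538]
ee_rot: [0.636, 0.771, 0.0, -0.0]
ft_force: [-0.8, 1.1, 0.1]
grip_width: 0.819
t 5.12 tcp [ 0.6016 -0.0767  0.1538] az 100.95 tilt z [-2.e-04  8.e-04 -1.e+00] F [-0.8  1.1  0.1] Tz [0.1  0.05 0.01] w 0.819 j [-0.3   0.36  0.43  1.63 -0.16  1.18  1.94]
units to go [ 0.032 -0.068 -1.18 ]
level turn units [-0.01 -0.   -0.  ]
turn units -0.071
1779 [ 0.60066072 -0.08031133  0.10693138] ((602.2789306640625, -80.13348388671875), (49.035160064697266, 13.743545532226562), 10.888997077941895)
```

```bash
python3 -m crank '[[[0.03,-0.06,-0.5,0,0,0,60],[0,0,-0.5,0,0,0,45],[0,0,-0.18,0,0,0,35],[0,0,0,0,0,0,35],[0,0,0,0,0,0,20],[0,0,0,0,0,0,8],[0,0,0,0,0,0,8]]]' 60;  python3 -c "
from h import *;st('R',.083,100.6)"
```

```text
clock: 6.05
position: [0.6042, -0.0809, 0.0847]
ee_rot: [0.636, 0.771, 0.001, 0.001]
ft_force: [-1.8, 1.4, 6.3]
grip_width: 0.148
t 6.05 tcp [ 0.6042 -0.0809  0.0847] az 100.96 tilt z [ 2.1e-03  8.0e-04 -1.0e+00] F [-1.8  1.4  6.3] Tz [ 0.35  0.41 -0.17] w 0.148 j [-0.27  0.44  0.42  1.69 -0.2   1.05  1.97]
units to go [-0.011  0.002 -0.028]
level turn units [-0.01  0.02  0.  ]
turn units -0.071
```

```bash
python3 -m crank '[[[0,0,0,0,0,-1,8],[0,0,0,0,0,-1,8],[0,0,0,0,0,-1,8],[0,0,0,0,0,-1,8],[0,0,0,0,0,-1,8],[0,0,0,0,0,-1,8],[0,0,0,0,0,0,8]]]' 60; python3 -c "
from h import *;st('R',.083,70)"; python3 -m crank '[[[0,0,0,0,0,-1,8],[0,0,0,0,0,-1,8],[0,0,0,0,0,-1,8],[0,0,0,0,0,-1,8],[0,0,0,0,0,-1,8],[0,0,0,0,0,0,8]]]' 60;  python3 - <<'E'
from h import *
st('R',.083,45.6)
p,d=manip.camera('scene'); cv2.imwrite('pics/s4.png',p)
E
```

```text
clock: 6.92
position: [0.6041, -0.0814, 0.0846]
ee_rot: [0.815, 0.58, 0.001, 0.001]
ft_force: [-2.4, 0.0, 6.9]
grip_width: 0.151
t 6.92 tcp [ 0.6041 -0.0814  0.0846] az 70.87 tilt z [ 1.9e-03  1.0e-04 -1.0e+00] F [-2.4  0.   6.9] Tz [-0.08  0.47 -0.12] w 0.151 j [-0.35  0.45  0.52  1.69 -0.25  1.06  1.49]
units to go [-0.01   0.011 -0.027]
level turn units [-0.    0.02  0.  ]
turn units -0.175
clock: 7.68
position: [0.6039, -0.0818, 0.0846]
ee_rot: [0.921, 0.39, 0.001, 0.0]
ft_force: [-2.7, -0.1, 7.9]
grip_width: 0.149
t 7.67 tcp [ 0.6039 -0.0818  0.0846] az 45.86 tilt z [ 1.5e-03 -2.0e-04 -1.0e+00] F [-2.7 -0.1  7.9] Tz [-0.23  0.73 -0.12] w 0.149 j [-0.42  0.47  0.61  1.7  -0.3   1.07  1.09]
units to go [-0.006  0.017 -0.027]
level turn units [0.   0.02 0.  ]
turn units -0.051
```

View pics/s4.png

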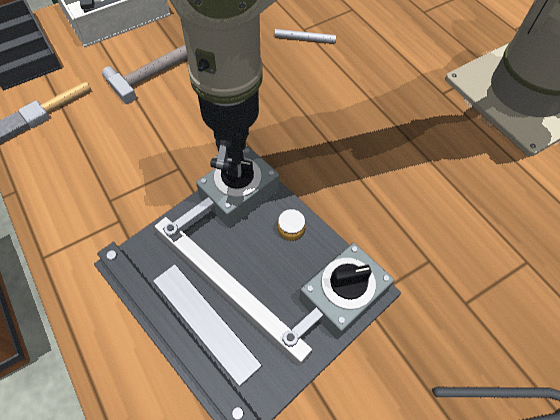

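The right end has advanced further, with its pin at (171,229), and the skew is small. Back to the left knob.

```bash
python3 -m crank '[[[0,0,0,0,0,0,45],[0,0,0,0,0,0,60],[0,0,0.6,0,0,0,70],[0,0,0.6,0,0,0,70]]]' 60;  python3 -m crank '[[[-0.12,0.65,0,0,0,0.8,70],[-0.12,0.65,0,0,0,0.8,70],[-0.12,0.65,0,0,0,0.8,70],[-0.12,0.65,0,0,0,0.8,70],[-0.12,0.65,0,0,0,0.9,70],[-0.12,0.65,0,0,0,0.9,70],[0,0,0,0,0,0,70],[0,0,0,0,0,0,70]]]' 60;  python3 - <<'E'
from h import *
st('L',.083,70.7)
p,d=manip.camera('wrist'); cv2.imwrite('pics/w5.png',p); P=cloud('wrist',d)
t=(d>0)&(P[...,2]>.099)&(P[...,2]<.112)&(np.abs(P[...,:2]-K['L']).max(-1)<.05)
X=P[t]; print(len(X),X.mean(0),cv2.minAreaRect((X[:,:2]*1000).astype(np.float32)))
E
```

```text
clock: 8.22
position: [0.6031, -0.0811, 0.1558]
ee_rot: [0.921, 0.39, -0.0, -0.0]
ft_force: [0.5, -0.8, 0.0]
grip_width: 0.823
clock: 9.22
position: [0.5603, 0.1521, 0.1551]
ee_rot: [0.815, 0.58, -0.0, 0.0]
ft_force: [-0.1, 0.4, 0.2]
grip_width: 0.818
t 9.22 tcp [0.5603 0.1521 0.1551] az 70.91 tilt z [ 2.e-04 -3.e-04 -1.e+00] F [-0.1  0.4  0.2] Tz [ 0.    0.02 -0.01] w 0.818 j [-0.74  0.3   0.48  1.7  -0.15  1.17  1.01]
units to go [-0.014  0.043 -1.202]
level turn units [0. 0. 0.]
turn units -0.041
1763 [0.55658148 0.15540369 0.10693353] ((558.4149780273438, 154.94784545898438), (13.635178565979004, 49.354248046875), 70.65322875976562)
```

```bash
python3 -m crank '[[[-0.01,0.04,-0.5,0,0,0,60],[0,0,-0.5,0,0,0,45],[0,0,-0.19,0,0,0,35],[0,0,0,0,0,0,35],[0,0,0,0,0,0,20],[0,0,0,0,0,0,8],[0,0,0,0,0,0,8]]]' 60;  python3 -c "
from h import *;st('L',.083,70.7)"
```

```text
clock: 10.15
position: [0.5602, 0.1545, 0.0852]
ee_rot: [0.815, 0.58, 0.001, 0.0]
ft_force: [-2.4, -2.5, 5.3]
grip_width: 0.152
t 10.15 tcp [0.5602 0.1545 0.0852] az 70.91 tilt z [ 1.3e-03  2.0e-04 -1.0e+00] F [-2.4 -2.5  5.3] Tz [-0.64  0.53  0.  ] w 0.152 j [-0.72  0.38  0.46  1.77 -0.19  1.03  1.04]
units to go [-0.012  0.004 -0.037]
level turn units [-0.    0.02  0.  ]
turn units -0.041
```

```bash
python3 -m crank '[[[0,0,0,0,0,-1,8],[0,0,0,0,0,-1,8],[0,0,0,0,0,-1,8],[0,0,0,0,0,-1,8],[0,0,0,0,0,-1,8],[0,0,0,0,0,0,8]]]' 60; python3 -c "
from h import *;st('L',.083,45.7)"
```

```text
clock: 10.9
position: [0.56, 0.154, 0.0852]
ee_rot: [0.921, 0.389, 0.0, 0.0]
ft_force: [-5.2, -6.0, 8.1]
grip_width: 0.147
t 10.9 tcp [0.56   0.154  0.0852] az 45.82 tilt z [ 6.e-04 -4.e-04 -1.e+00] F [-5.2 -6.   8.1] Tz [-1.08  0.96 -0.08] w 0.147 j [-0.79  0.39  0.54  1.77 -0.23  1.04  0.63]
units to go [-0.008  0.012 -0.037]
level turn units [0.   0.01 0.  ]
turn units -0.023
```

```bash
python3 -m crank '[[[0,0,0,0,0,-1,8],[0,0,0,0,0,-1,8],[0,0,0,0,0,-1,8],[0,0,0,0,0,-1,8],[0,0,0,0,0,-1,8],[0,0,0,0,0,0,8]]]' 60; python3 - <<'E'
from h import *
st('L',.083,20.4)
p,d=manip.camera('side'); cv2.imwrite('pics/s6.png',p)
E
```

```text
clock: 11.65
position: [0.5595, 0.1536, 0.0852]
ee_rot: [0.984, 0.181, -0.0, 0.0]
ft_force: [-8.1, -6.2, 10.5]
grip_width: 0.151
t 11.65 tcp [0.5595 0.1536 0.0852] az 20.81 tilt z [-6.e-04 -7.e-04 -1.e+00] F [-8.1 -6.2 10.5] Tz [-1.43  1.61 -0.11] w 0.151 j [-0.85  0.41  0.62  1.78 -0.27  1.04  0.23]
units to go [ 0.     0.018 -0.037]
level turn units [ 0.01 -0.01  0.  ]
turn units -0.081
```

View pics/s6.png

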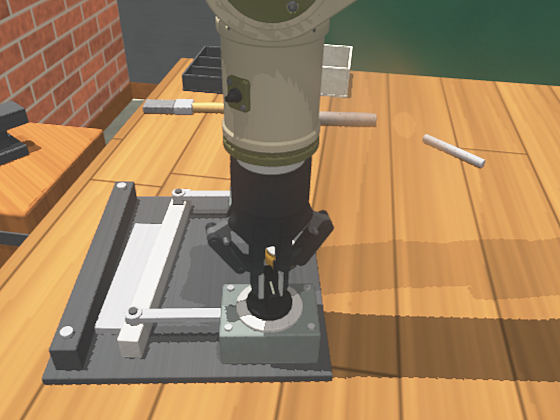

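The left end is at home; its pin is at (133,312) in the side view. Now the right knob's last 25°.

```bash
python3 -m crank '[[[0,0,0,0,0,0,45],[0,0,0,0,0,0,60],[0,0,0.6,0,0,0,70],[0,0,0.6,0,0,0,70]]]' 60;  python3 -m crank '[[[0.12,-0.65,0,0,0,0.8,70],[0.12,-0.65,0,0,0,0.8,70],[0.12,-0.65,0,0,0,0.8,70],[0.12,-0.65,0,0,0,0.8,70],[0.12,-0.65,0,0,0,0.9,70],[0.12,-0.65,0,0,0,0.9,70],[0,0,0,0,0,0,70],[0,0,0,0,0,0,70]]]' 60;  python3 - <<'E'
from h import *
st('R',.083,45.7)
p,d=manip.camera('wrist'); cv2.imwrite('pics/w7.png',p); P=cloud('wrist',d)
t=(d>0)&(P[...,2]>.099)&(P[...,2]<.112)&(np.abs(P[...,:2]-K['R']).max(-1)<.05)
X=P[t]; print(len(X),X.mean(0),cv2.minAreaRect((X[:,:2]*1000).astype(np.float32)))
E
```

```text
clock: 12.2
position: [0.5595, 0.1553, 0.1567]
ee_rot: [0.983, 0.182, -0.0, 0.0]
ft_force: [-0.3, 0.4, -1.0]
grip_width: 0.818
clock: 13.2
position: [0.6029, -0.0781, 0.1557]
ee_rot: [0.921, 0.39, 0.0, -0.0]
ft_force: [0.3, -0.3, -0.7]
grip_width: 0.82
t 13.2 tcp [ 0.6029 -0.0781  0.1557] az 45.95 tilt z [ 2.e-04  6.e-04 -1.e+00] F [ 0.3 -0.3 -0.7] Tz [ 0.03 -0.02  0.  ] w 0.82 j [-0.46  0.4   0.66  1.64 -0.26  1.2   1.05]
units to go [ 0.009 -0.045 -1.212]
level turn units [-0.01  0.    0.  ]
turn units -0.049
1756 [ 0.60130601 -0.07850552  0.10686378] ((602.5779418945312, -80.0115737915039), (13.912213325500488, 49.96139144897461), 46.40103530883789)
```

```bash
python3 -m crank '[[[0.01,-0.04,-0.5,0,0,0,60],[0,0,-0.5,0,0,0,45],[0,0,-0.19,0,0,0,35],[0,0,0,0,0,0,35],[0,0,0,0,0,0,20],[0,0,0,0,0,0,8],[0,0,0,0,0,0,8]]]' 60;  python3 -c "
from h import *;st('R',.083,45.7)"
```

```text
clock: 14.12
position: [0.6038, -0.0816, 0.0858]
ee_rot: [0.921, 0.39, 0.001, 0.0]
ft_force: [-3.5, 0.2, 5.8]
grip_width: 0.151
t 14.12 tcp [ 0.6038 -0.0816  0.0858] az 45.93 tilt z [ 1.4e-03  3.0e-04 -1.0e+00] F [-3.5  0.2  5.8] Tz [0.   0.73 0.02] w 0.151 j [-0.43  0.47  0.63  1.7  -0.31  1.07  1.1 ]
units to go [-0.005  0.013 -0.047]
level turn units [-0.    0.02  0.  ]
turn units -0.047
```

```bash
python3 -m crank '[[[0,0,0,0,0,-1,8],[0,0,0,0,0,-1,8],[0,0,0,0,0,-1,8],[0,0,0,0,0,-1,8],[0,0,0,0,0,-1,8],[0,0,0,0,0,0,8]]]' 60; python3 -c "
from h import *;st('R',.083,20.4)"
```

```text
clock: 14.88
position: [0.6035, -0.0818, 0.0858]
ee_rot: [0.983, 0.181, 0.0, 0.0]
ft_force: [-5.3, -0.9, 7.1]
grip_width: 0.15
t 14.88 tcp [ 0.6035 -0.0818  0.0858] az 20.85 tilt z [ 8.e-04 -0.e+00 -1.e+00] F [-5.3 -0.9  7.1] Tz [-0.18  0.97 -0.09] w 0.15 j [-0.5   0.5   0.72  1.7  -0.37  1.08  0.7 ]
units to go [ 0.     0.017 -0.047]
level turn units [0.   0.01 0.  ]
turn units -0.09
```

Release, lift clear, retreat toward the base, and check.

```bash
python3 -m crank '[[[0,0,0,0,0,0,45],[0,0,0,0,0,0,60],[0,0,0.6,0,0,0,70],[0,0,0.8,0,0,0,70],[-0.5,0,0.8,0,0,0,70],[-0.8,0,0,0,0,0,70],[-0.8,0,0,0,0,0,70],[0,0,0,0,0,0,70]]]' 60; python3 - <<'E'
from h import *
st()
y=np.radians(10.6); b=np.array([np.cos(y),np.sin(y)]); c=np.array([-np.sin(y),np.cos(y)])
bed=(np.array(K['L'])+K['R'])/2+.09*b
for n in ['scene','side']:
    p,d=manip.camera(n); cv2.imwrite(f'pics/{n}8.png',p); P=cloud(n,d); P[d==0]=9
    t=(P[...,2]>.040)&(P[...,2]<.048)&(p.min(-1)>150)
    t=cv2.morphologyEx(t.astype(np.uint8),cv2.MORPH_OPEN,np.ones((3,3)))
    q=max(cv2.findContours(t,0,1)[0],key=cv2.contourArea)[:,0]
    X=P[q[:,1],q[:,0],:2]; r=cv2.minAreaRect((X*1000).astype(np.float32)); print(n,r,'bed x,y',(np.array(r[0])/1e3-bed)@b,(np.array(r[0])/1e3-bed)@c)
E
```

```text
clock: 15.88
position: [0.4751, -0.0812, 0.2169]
ee_rot: [0.983, 0.182, 0.001, -0.002]
ft_force: [0.5, 1.2, 0.4]
grip_width: 0.817
t 15.88 tcp [ 0.4751 -0.0812  0.2169] az 20.94 tilt z [ 0.0016  0.0049 -1.    ] F [0.5 1.2 0.4] Tz [-0.01 -0.05  0.05] w 0.817 j [-0.74 -0.01  0.83  1.88  0.    1.27  0.45]
scene ((730.7903442382812, 69.44046020507812), (23.657672882080078, 219.58981323242188), 10.669912338256836) bed x,y 0.06271942067526505 0.004473861389638407
side ((734.5291137695312, 61.707916259765625), (23.89208221435547, 215.20848083496094), 10.617897987365723) bed x,y 0.0649719775074415 -0.003814481097964728
```

View pics/scene8.png

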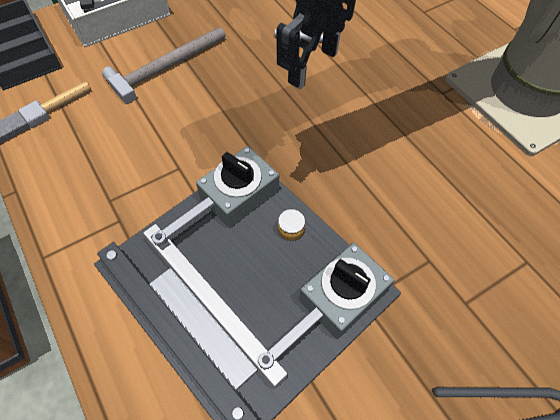

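The jaw is home and square (pins at (158,237) and (266,359)), and the gripper is clear of everything.

```bash
python3 -m crank '[[[0,0,0,0,0,0,70],[0,0,0,0,0,0,70]]]'; python3 -c "
from workcell import manip; print(manip.hand_in())"
```

```text
clock: 16.23
position: [0.4779, -0.0814, 0.2161]
ee_rot: [0.983, 0.182, -0.0, 0.001]
ft_force: [-0.4, -0.3, 0.3]
grip_width: 0.824
the job is handed in; nothing more can be done
None
```

The clamp is closed on its knobs, and I handed the job in at 16.2 s of the 67 s allowed. I turned the knobs alternately: left 30°, right 55°, left 50°, right 25°. By calculation the jaw was never more than about 6° askew. After the last turn I let go and moved the arm clear.

**Final checks:** two cameras put the jaw's middle at bed x ≈ 63 mm and 65 mm, where home is 64 mm. It is square to within about 0.1° of the bed direction I measured. The wrist force was near zero.

**Disagreements:** knob positions differed by about 2–4 mm between the cameras, and I corrected them from where the gripper settled. On the first approach the left knob grip was about 6 mm off and one finger touched the bar with about 2 N. I re-centred before closing. No check failed.

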